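Refill the scent jar through its funnel

TASK

Pour the three scented ceramic balls out of the small wooden scoop through the wide funnel, so that all of them end up in the narrow glass jar under it. Then stand the empty scoop upright on the cork-lined shelf again and let go of it.

Things in the scene. Friction and masses are not known exactly. Their poses are not given: they have to be found in the camera images.
- scoop_handle (a point): Centre of the grip of the loose wooden scoop (0.16 kg): a plain upright tab at its back, 30 mm long (x), 14 mm thick (y; pinch it across this, from above), from 42 to 98 mm above the scoop's underside; this point is 74 mm above the underside. Axes are the scoop's: -x points to its open pouring end, z up when it stands on its flat underside.
- scoop_lip (a point): Middle of the scoop's pouring lip, 81 mm in front (-x) of scoop_handle and 52 mm below it; same axes. The scoop is a trough 90 mm long, 62 mm wide, walls 42 mm high, open at top and front. Its floor slopes down 11 degrees from the lip to the closed back, so the balls lie at the back, and roll out freely once the front is lowered well past that.
- funnel_mouth (a point): Centre of the open top of the wide steel funnel, level with its rim, 128 mm above the cork. Rim 132 mm outside, about 126 mm inside diameter, narrowing over 38 mm of height to a throat of 45 mm inside. It sits in a narrow clear glass jar (62 mm outside, 54 mm inside diameter, 86 mm high) straight below. Jar and funnel stand fast. z up.
- ball0_center (a point): Centre of one of three loose white ceramic balls, 20 mm diameter, 10 g, that lie in the scoop at the start.
- ball1_center (a point): Centre of another of three loose white ceramic balls, 20 mm diameter, 10 g, that lie in the scoop at the start.
- ball2_center (a point): Centre of the last of three loose white ceramic balls, 20 mm diameter, 10 g, that lie in the scoop at the start.
Things that resemble listed ones, but are neither listed nor needed, are in the scene too. Of the things that look like the part that bears scoop_handle, the largest one is meant.

How it is judged:
By the outcome, as a careful person would: the job done as asked, in the order asked, and still so for the second after the job is handed in, with the robot touching nothing.
It also fails if it takes over 59 s, if anything falls off the work surface, if the arm or the gripper's body presses on something with over 40 N, if the wrist force passes 120 N, or if a joint passes its speed limit or range.

ROBOT

A 6-joint arm with a two-finger parallel gripper is mounted at the origin on the work surface. World frame = base frame: x ahead of the robot, y to its left, z up, the work surface at z = 0. Lengths are in m, angles in degrees, forces in N, time in s.
With the tool pointing down it reaches from about 0.4 to 0.825 m from the base axis. Payload 7 kg.
Tool frame: the origin (TCP) lies on the centre line of the jaws, within the pads' length; the fingertips stand 17 mm ahead of it and the grasp point (between the pads) lies 2 mm behind it; y points along the fingers, z is the direction in which the jaws open and shut, and the axes are right-handed (so a half turn about y gives the same grasp; the last joint's range is limited). The gripper opens to 88 mm and grips with 3 to 60 N. Pads are 19 mm wide; open, the fingers measure 130 mm over their backs; the gripper's body (78 mm by 193 mm) begins 47 mm behind the grasp point.
Start: joints at [87.897, 20.546, 0.682, 0, -70.136, -16.507], TCP at [0.215, 0.64, 0.244] pointing down, gripper open.
Joint ranges: [-176.03, 176.03], [-82.01, 121.73], [-58.28, 71.71], [-173.87, 95.51], [-174.79, -0.11], [-173.66, 173.66]. Speed limits (degrees/s): [136.94, 136.94, 172.46, 180, 180, 180].

INTERFACE

Orientations are given as [roll, pitch, yaw] about the fixed x, y, z axes, in that order (R = Rz(yaw) Ry(pitch) Rx(roll)).
In Python, from plant import r, capture, camera_info gives the robot as it stands. The module is installed in compiled form; this text tells all that it offers.
- The arm moves only by the tool apply_moves, never from a script. Its argument "deltas" is a list of rows, each an object of numbers: "tx", "ty", "tz": the shift along the tool's x, y, z in m; "turn": the turn about the tool's y in rad; "gripper": the finger opening in m, from 0 to 0.0876. A call has 1 to 5 rows; each row is the pose to reach, as a shift and turn from the pose commanded when the call began, along the tool's axes at that moment; what a row does not reach only later rows make up. A row lasts 1/10 s, in which the tool goes at most 50 mm and 8.59 degrees, less where a joint would pass 70% of its speed; a pose out of reach is approached as far as the arm can. A call with a gripper value outside its range is refused whole. The fingers move at their own pace and stop on an object; "newtons" is the grip in N (left out, the last holds). Time passes only in rows, so rows that repeat a pose let the fingers close. It gives the time, the measured TCP pose, the force and the opening at its end, in the units of the state.
- r.get_state(): the state, without advancing time (a new reading comes with each control period).
- capture(name): name is "scene" or "top"; returns (picture, depth): 400x640x3 uint8, red, green, blue; 400x640 float32, m along the optical axis (not along the pixel's ray), 0 where there is no reading.
- camera_info(name): a dict with "K" (3x3 intrinsics, pixels), "eye" and "orientation" of the camera in the world. Camera axes: x right, y up, looking along -z (the intrinsics and any distortion apply to the point x, -y, -z); pixel columns grow to the right and rows downward; lengths in m; the calibration is good to about 2 mm. A picture is of the moment at which its call begins. camera_info takes no time and is no camera call.
- r.close_job(): hands the job in, once; it reports no verdict.
The state is a dict: "time_s": time; "joints": joint angles; "qd": joint speeds; "joint_torque": joint torques, N m; "tcp_pos": TCP position; "eef_rot": TCP orientation; "contact_force": force on the tool from outside, world axes, zero at the start; "moment": the same for the moment, N m; "gripper_width": finger opening in m.
Only numpy, scipy, OpenCV 4.12 (cv2) and the standard library are available. Lean on these libraries where they do the work, as an engineer would, in place of code of your own. Each camera call takes 0.05 s, during which the arm holds its last target.

## Working session

There is one attempt and no reset: what is moved stays moved. The work goes in short steps, Python scripts to look and compute and a tool call to move; the robot and the scene stay as the last step left them, time stands still between calls to the robot, and variables do not carry over. Pictures are saved under pics/ and viewed, and the job is handed in when it is done.

Besides the shell and the picture viewer there is one more tool, called after "Request:" as a command line: name --argument value ..., lists and objects as JSON in quotes. apply_moves: Moves the arm, as the interface text tells. Its arguments: {"type":"object","properties":{"deltas":{"type":"array","items":{"type":"object","properties":{"tx":{"type":"number"},"ty":{"type":"number"},"tz":{"type":"number"},"turn":{"type":"number"},"gripper":{"type":"number"}}}},"newtons":{"type":"number"}},"required":["deltas"]}

```bash
mkdir -p pics; cat > a.py <<'E'
from plant import r,capture,camera_info
import cv2,numpy as np
for n in("scene","top"):
    p,d=capture(n); np.savez(f"{n}0.npz",p=p,d=d); cv2.imwrite(f"pics/{n}0.png",p[:,:,::-1])
    print(camera_info(n))
print(r.get_state())
E
python3 a.py
```

```text
{'K': array([[382.99559737,   0.        , 323.56033311],
       [  0.        , 382.99559737, 198.6672478 ],
       [  0.        ,   0.        ,   1.        ]]), 'eye': array([ 0.70546746, -0.34555411,  0.63790618]), 'orientation': array([40.13431603,  0.49340894, 33.61020914])}
{'K': array([[363.77782889,   0.        , 318.00030872],
       [  0.        , 363.77782889, 204.10398571],
       [  0.        ,   0.        ,   1.        ]]), 'eye': array([0.40402163, 0.01734258, 0.76640353]), 'orientation': array([  3.59750749,   0.40761239, -90.10561105])}
{'time_s': 0.1, 'joints': array([ 8.78959775e+01,  2.05868498e+01,  6.38861274e-01, -1.82721079e-02,
       -7.01353104e+01, -1.65071574e+01]), 'qd': array([ 0.02991343, -0.15420721,  0.08345494,  0.19478134, -0.01324414,
       -0.01782007]), 'joint_torque': array([-1.79305891e-03, -5.84162343e+01,  2.93750167e+01,  7.01559797e+00,
        1.01114748e-02, -4.79891276e-05]), 'tcp_pos': array([0.2153082 , 0.63930439, 0.24271887]), 'eef_rot': array([-8.99152532e+01,  7.20048630e-03,  1.61382604e+02]), 'contact_force': array([ 0.37001823,  0.3211343 , -0.68448959]), 'moment': array([ 0.04886685, -0.01299624, -0.00313325]), 'gripper_width': 0.08776174375979243}
```

View pics/scene0.png

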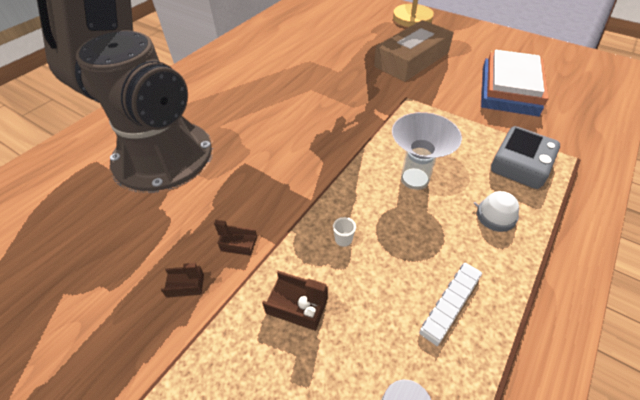

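View pics/top0.png

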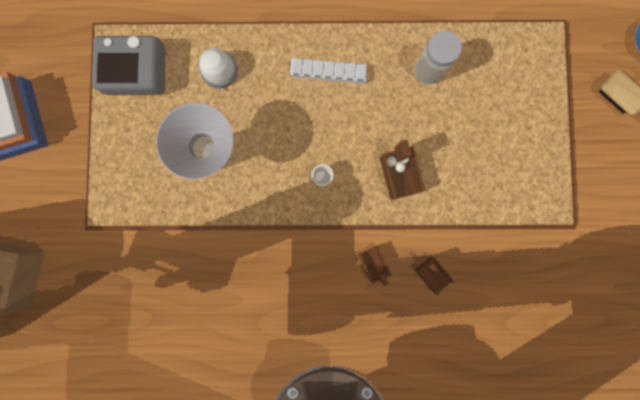

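Top view: three scoop-like things at (402,170), (375,264), (433,273). The one at (402,170), scene (297,300), is the largest and holds the balls. The funnel is at (195,141). I'll enlarge it to confirm.

```bash
cat > h.py <<'E'
import numpy as np,cv2
from scipy.spatial.transform import Rotation as R
from plant import r,capture,camera_info
def cam(n):
    i=camera_info(n); return i["K"],np.array(i["eye"]),R.from_euler("xyz",i["orientation"],degrees=True).as_matrix()
def ray(n,u,v):
    K,e,M=cam(n); d=M@np.array([(u-K[0,2])/K[0,0],-(v-K[1,2])/K[1,1],-1.]); return e,d
def plane(n,u,v,z):
    e,d=ray(n,u,v); return e+d*(z-e[2])/d[2]
def cloud(n,D):
    K,e,M=cam(n); v,u=np.mgrid[:400,:640]; 
    P=np.stack([(u-K[0,2])/K[0,0]*D,-(v-K[1,2])/K[1,1]*D,-D],-1)
    return P@M.T+e
def proj(n,p):
    K,e,M=cam(n); c=M.T@(np.array(p)-e); return K[0,2]+K[0,0]*c[0]/-c[2], K[1,2]-K[1,1]*c[1]/-c[2]
E
cat > b.py <<'E'
from h import *
T=np.load("top0.npz");S=np.load("scene0.npz")
a=cv2.resize(T["p"][125:215,350:470],None,fx=6,fy=6,interpolation=cv2.INTER_CUBIC)
b=cv2.resize(S["p"][255:345,245:345],None,fx=6,fy=6,interpolation=cv2.INTER_CUBIC)
cv2.imwrite("pics/ca.png",a[:,:,::-1]);cv2.imwrite("pics/cb.png",b[:,:,::-1])
ct=cloud("top",T["d"]);cs=cloud("scene",S["d"])
print("cork z",ct[200,500],ct[50,250],"table",ct[300,200],cs[250,380])
np.set_printoptions(precision=3,suppress=True)
print((ct[135:205:3,372:430:3,2]*1000).astype(int))
E
python3 b.py
```

```text
cork z [ 0.45765652 -0.34463871  0.03202846] [0.77082754 0.16299532 0.0340644 ] table [0.25298801 0.26835747 0.00097408] [0.57476579 0.03131638 0.03079986]
[[ 30  30  34  31  30  31  29  31  33  30  32  31  31  30  32  29  29  35
   32  32]
 [ 30  30  30  32  30  31  32  33  29  33  31  30  33  30  29  31  31  32
   31  31]
 [ 31  29  31  31  33  32  31  31  31  31 128 129 128  29  30  31  32  30
   31  29]
 [ 31  31  30  30  30  29  29 766  31 115 127 130 128  33  31  32  33  32
   28  32]
 [ 32  30  29  30  31  31  31  31  90 109 128 128 129  73  33  31  29  30
   29  31]
 [ 32  29  29  28  32  31  33  29  83 105 124 130 129  66  72  31  32  29
   30  32]
 [ 31  31  32  30  29  72  72  72  79  99 118 129 130 129  75  31  29  31
   30  29]
 [ 32  30  31  54  72  67  59  47  36  95 114 127 127  53  73  31  30  31
   32  31]
 [ 32  30  30  45  72  37  58  57  52  88 102  96  54  50  68  73  31  31
   32  28]
 [ 31  33  31  38  65  75  57  57  54  54  52  53  39  43  63  72  31  31
   30  28]
 [ 31  32  28  31  60  73  54  54  57  59  61  42  40  41  59  73  32  30
   28  29]
 [ 31  31
[... 396 characters left out ...]
  71  71
   30 766]
 [ 32  32  28  33  27  41  68  71  47  48  46  48  46  48  51  50  63  72
   32  30]
 [ 29  29  30  31  29  33  62  71  47  51  50  49  49  50  50  50  60  73
   31  30]
 [ 32  31  31  33  28  31  53  73  49  52  50  52  48  52  50  48  56  71
   31  32]
 [ 32  29  32  32  31  30  46  72  48  50  51  50  51  52  53  54  53  29
   32  32]
 [ 28  32  29  30  31  31  39  66  73  52  54  53  54  51  31  30  31  31
   32  30]
 [ 31  29  32  29  30  33  31  56  74  50  30  31  31  29  32  29  30  30
   31  30]
 [ 31  30  33  32  32  29  31  30  30  29  31  32  31  28  32  30  32  29
   32  31]
 [ 30  31  31  30  29  31  32  29  31  32  31  30  30  31  32  32  32  32
   31  30]]
```

View pics/ca.png

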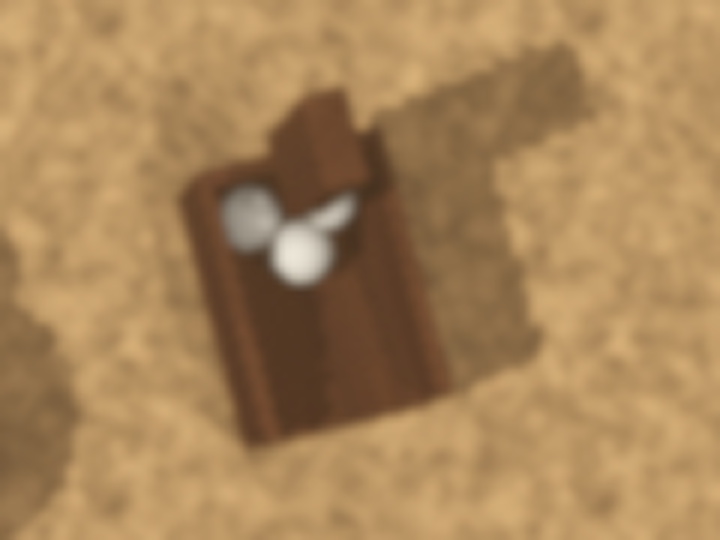

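View pics/cb.png

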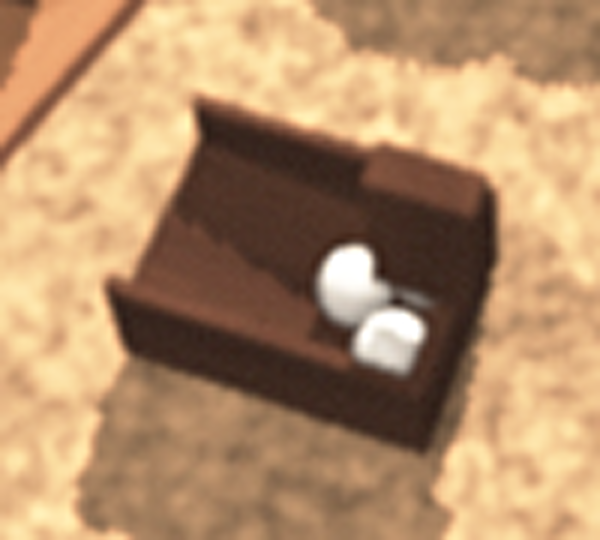

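Confirmed: the scoop on the cork holds the balls, its handle top is at z≈0.129 (cork 0.031 + 0.098) and it opens toward the robot. Next I'll measure its handle, yaw and the funnel.

```bash
cat > c.py <<'E'
from h import *
np.set_printoptions(precision=4,suppress=True)
T=np.load("top0.npz");S=np.load("scene0.npz")
C={"top":cloud("top",T["d"]),"scene":cloud("scene",S["d"])}
def sel(n,u0,u1,v0,v1,z0,z1):
    P=C[n][v0:v1,u0:u1].reshape(-1,3); return P[(P[:,2]>z0)&(P[:,2]<z1)]
cork=np.median(sel("top",440,540,130,200,.02,.045)[:,2]);print("cork",cork,np.median(sel("scene",350,420,260,350,.02,.045)[:,2]))
for n,b in(("top",(372,430,135,205)),("scene",(255,340,260,335))):
    h=sel(n,*b,cork+.094,cork+.104); w=sel(n,*b,cork+.039,cork+.045)
    for k,P in(("handle",h),("rim",w)):
        print(n,k,len(P),P.mean(0),cv2.minAreaRect((P[:,:2]*1000).astype(np.float32)))
for n,b in(("top",(150,240,95,185)),("scene",(380,470,105,165))):
    P=sel(n,*b,cork+.120,cork+.135); 
    A=np.c_[2*P[:,:2],np.ones(len(P))]; s=np.linalg.lstsq(A,(P[:,:2]**2).sum(1),rcond=None)[0]
    print(n,"funnel",len(P),s[:2],np.sqrt(s[2]+s[0]**2+s[1]**2),P[:,2].max())
# ellipse via outer contour in top -> rays at rim plane
p=T["p"];hsv=cv2.cvtColor(p,cv2.COLOR_RGB2HSV)
m=((hsv[...,1]<60)).astype(np.uint8)[95:190,145:245]
c=max(cv2.findContours(m,0,2)[0],key=cv2.contourArea)[:,0]+[145,95]
q=np.array([plane("top",u,v,cork+.128)[:2] for u,v in c]);print("rim circ",(cv2.minEnclosingCircle((q*1000).astype(np.float32))))
E
python3 c.py
```

```text
cork 0.031254567969226654 0.031067301812296555
top handle 134 [ 0.5434 -0.1337  0.1289] ((543.737060546875, -133.887451171875), (29.989892959594727, 13.851250648498535), 14.058991432189941)
top rim 299 [ 0.5133 -0.1403  0.0731] ((508.9138488769531, -143.28192138671875), (89.26747131347656, 62.54171371459961), 14.0902099609375)
scene handle 189 [ 0.5453 -0.1342  0.1286] ((544.9925537109375, -134.17379760742188), (29.863967895507812, 14.342731475830078), 12.186448097229004)
scene rim 353 [ 0.5149 -0.1514  0.0727] ((512.5536499023438, -141.53475952148438), (95.58051300048828, 62.720096588134766), 14.175337791442871)
top funnel 1479 [0.5499 0.2304] 0.0600948209791229 0.16214292198354474
scene funnel 764 [0.5514 0.2305] 0.06065877212823904 0.16090903754723296
rim circ ((550.3890991210938, 229.98057556152344), 66.66197967529297)
```

```bash
cat > d.py <<'E'
from h import *
import sys
s=r.get_state();p=s["tcp_pos"];M=R.from_euler("xyz",s["eef_rot"],degrees=True).as_matrix()
t=np.array([float(a) for a in sys.argv[1:4]]);yaw=float(sys.argv[4])
d=M.T@(t-p);dy=(s["eef_rot"][2]-yaw+180)%360-180
print("t",s["time_s"],"tcp",p.round(4),"rot",s["eef_rot"].round(2),"F",s["contact_force"].round(2),"w",round(s["gripper_width"],4),"j",s["joints"].round(1));print("d",d.round(4),"turn",np.radians(dy).round(4))
E
python3 d.py 0.544 -0.134 0.22 194.1
```

```text
t 0.1 tcp [0.2153 0.6393 0.2427] rot [-8.9920e+01  1.0000e-02  1.6138e+02] F [ 0.37  0.32 -0.68] w 0.0878 j [ 87.9  20.6   0.6  -0.  -70.1 -16.5]
d [-0.5584  0.0237  0.6279] turn -0.571
```

Request:
apply_moves --deltas '[{"tx":-0.032,"tz":0.036},{"tx":-0.064,"tz":0.072},{"tx":-0.096,"tz":0.108,"turn":-0.1},{"tx":-0.128,"tz":0.144,"turn":-0.2},{"tx":-0.16,"tz":0.18,"turn":-0.3}]'

```text
invalid input at $.deltas[0]: expected keys tx, ty, tz, turn, gripper
```

```bash
python3 d.py 0.544 -0.134 0.22 194.1
```

```text
t 0.1 tcp [0.2153 0.6393 0.2427] rot [-8.9920e+01  1.0000e-02  1.6138e+02] F [ 0.37  0.32 -0.68] w 0.0878 j [ 87.9  20.6   0.6  -0.  -70.1 -16.5]
d [-0.5584  0.0237  0.6279] turn -0.571
```

Request:
apply_moves --deltas '[{"tx":-0.03,"ty":0,"tz":0.034,"turn":-0.1,"gripper":0.0876},{"tx":-0.06,"ty":0,"tz":0.067,"turn":-0.2,"gripper":0.0876},{"tx":-0.09,"ty":0,"tz":0.101,"turn":-0.3,"gripper":0.0876},{"tx":-0.12,"ty":0,"tz":0.135,"turn":-0.4,"gripper":0.0876},{"tx":-0.15,"ty":0,"tz":0.169,"turn":-0.5,"gripper":0.0876}]'

```text
time_s: 0.6
tcp_pos: [0.3039, 0.4297, 0.2432]
eef_rot: [-90.0, -0.0, -169.7]
contact_force: [1.5, -0.3, 0.5]
gripper_width: 0.0876
```

```bash
python3 d.py 0.544 -0.134 0.22 194.1
```

```text
t 0.6 tcp [0.3039 0.4297 0.2432] rot [-8.9970e+01 -2.0000e-02 -1.6971e+02] F [ 1.49 -0.26  0.5 ] w 0.0876 j [ 76.1   6.5 -18.   -0.  -65.5  24.2]
d [-0.1355  0.0235  0.5975] turn -0.0665
```

Request:
apply_moves --deltas '[{"tx":-0.01,"ty":0,"tz":0.045,"turn":-0.02,"gripper":0.0876},{"tx":-0.02,"ty":0,"tz":0.09,"turn":-0.04,"gripper":0.0876},{"tx":-0.03,"ty":0,"tz":0.135,"turn":-0.06,"gripper":0.0876},{"tx":-0.04,"ty":0,"tz":0.18,"turn":-0.07,"gripper":0.0876},{"tx":-0.05,"ty":0,"tz":0.225,"turn":-0.07,"gripper":0.0876}]'

```text
time_s: 1.1
tcp_pos: [0.3922, 0.2169, 0.2436]
eef_rot: [-90.0, 0.0, -165.9]
contact_force: [0.6, 1.3, 0.2]
gripper_width: 0.0877
```

```bash
python3 d.py 0.544 -0.134 0.22 194.1
```

```text
t 1.1 tcp [0.3922 0.2169 0.2436] rot [-9.001e+01  1.000e-02 -1.659e+02] F [0.56 1.28 0.16] w 0.0877 j [ 54.3  -1.5 -26.4  -0.  -65.   49.8]
d [-0.0618  0.0235  0.3773] turn -0.0
```

Request:
apply_moves --deltas '[{"tx":-0.007,"ty":0,"tz":0.045,"turn":0,"gripper":0.0876},{"tx":-0.014,"ty":0,"tz":0.09,"turn":0,"gripper":0.0876},{"tx":-0.022,"ty":0,"tz":0.135,"turn":0,"gripper":0.0876},{"tx":-0.03,"ty":0,"tz":0.18,"turn":0,"gripper":0.0876},{"tx":-0.036,"ty":0,"tz":0.22,"turn":0,"gripper":0.0876}]'

```text
time_s: 1.6
tcp_pos: [0.4807, 0.012, 0.2435]
eef_rot: [-90.0, -0.0, -166.0]
contact_force: [0.7, 1.0, 0.2]
gripper_width: 0.0876
```

Request:
apply_moves --deltas '[{"tx":-0.007,"ty":0,"tz":0.045,"turn":0,"gripper":0.0876},{"tx":-0.014,"ty":0,"tz":0.09,"turn":0,"gripper":0.0876},{"tx":-0.022,"ty":0,"tz":0.135,"turn":0,"gripper":0.0876},{"tx":-0.024,"ty":0,"tz":0.15,"turn":0,"gripper":0.0876},{"tx":-0.024,"ty":0,"tz":0.15,"turn":0,"gripper":0.0876}]'

```text
time_s: 2.1
tcp_pos: [0.5402, -0.1274, 0.2425]
eef_rot: [-90.0, -0.1, -166.1]
contact_force: [-1.2, -0.2, -0.2]
gripper_width: 0.0876
```

```bash
python3 d.py 0.5443 -0.134 0.0962 194.1
```

```text
t 2.1 tcp [ 0.5402 -0.1274  0.2425] rot [-9.0010e+01 -1.0000e-01 -1.6614e+02] F [-1.25 -0.18 -0.16] w 0.0876 j [  6.9   9.4 -14.6  -0.  -66.1  96.9]
d [-0.0027  0.1463  0.0074] turn -0.0042
```

Request:
apply_moves --deltas '[{"tx":-0.003,"ty":0.03,"tz":0.007,"turn":-0.004,"gripper":0.05},{"tx":-0.003,"ty":0.065,"tz":0.007,"turn":-0.004,"gripper":0.05},{"tx":-0.003,"ty":0.1,"tz":0.007,"turn":-0.004,"gripper":0.05},{"tx":-0.003,"ty":0.12,"tz":0.007,"turn":-0.004,"gripper":0.05},{"tx":-0.003,"ty":0.12,"tz":0.007,"turn":-0.004,"gripper":0.05}]'

```text
time_s: 2.6
tcp_pos: [0.5422, -0.1305, 0.1207]
eef_rot: [-90.1, -0.3, -165.7]
contact_force: [0.5, 0.3, 0.9]
gripper_width: 0.0538
```

```bash
python3 d.py 0.5443 -0.134 0.0962 194.1
```

```text
t 2.6 tcp [ 0.5422 -0.1305  0.1207] rot [ -90.09   -0.32 -165.7 ] F [0.47 0.27 0.89] w 0.0538 j [  6.5  16.2 -23.2  -0.1 -50.9  97.8]
d [-0.0013  0.0245  0.0039] turn 0.0036
```

Request:
apply_moves --deltas '[{"tx":-0.001,"ty":0.01,"tz":0.003,"turn":0.002,"gripper":0.05},{"tx":-0.001,"ty":0.02,"tz":0.003,"turn":0.002,"gripper":0.05},{"tx":-0.001,"ty":0.0245,"tz":0.003,"turn":0.002,"gripper":0.05},{"tx":-0.001,"ty":0.0245,"tz":0.003,"turn":0.002,"gripper":0.05},{"tx":-0.001,"ty":0.0245,"tz":0.003,"turn":0.002,"gripper":0.05}]'

```text
time_s: 3.1
tcp_pos: [0.5467, -0.1343, 0.0995]
eef_rot: [-90.0, 0.0, -165.8]
contact_force: [0.7, -0.2, 1.5]
gripper_width: 0.0499
```

```bash
python3 d.py 0.5443 -0.134 0.0962 194.1; cat > pic.py <<'E'
from h import *
import sys
t=sys.argv[1]
for n,b in(("top",[int(x) for x in sys.argv[2:6]]),("scene",[int(x) for x in sys.argv[6:10]])):
    p,d=capture(n);np.savez(f"{n}_{t}.npz",p=p,d=d);u0,u1,v0,v1=b
    f=min(780/(u1-u0),580/(v1-v0));cv2.imwrite(f"pics/{n}_{t}.png",cv2.resize(p[v0:v1,u0:u1],None,fx=f,fy=f,interpolation=cv2.INTER_CUBIC)[:,:,::-1])
E
python3 pic.py g 330 470 100 220 225 385 210 350
```

```text
t 3.1 tcp [ 0.5467 -0.1343  0.0995] rot [-8.9990e+01  3.0000e-02 -1.6584e+02] F [ 0.67 -0.22  1.5 ] w 0.0499 j [  6.1  17.9 -24.2   0.  -47.9  98. ]
d [ 0.0022  0.0033 -0.0009] turn 0.0011
```

View pics/scene_g.png

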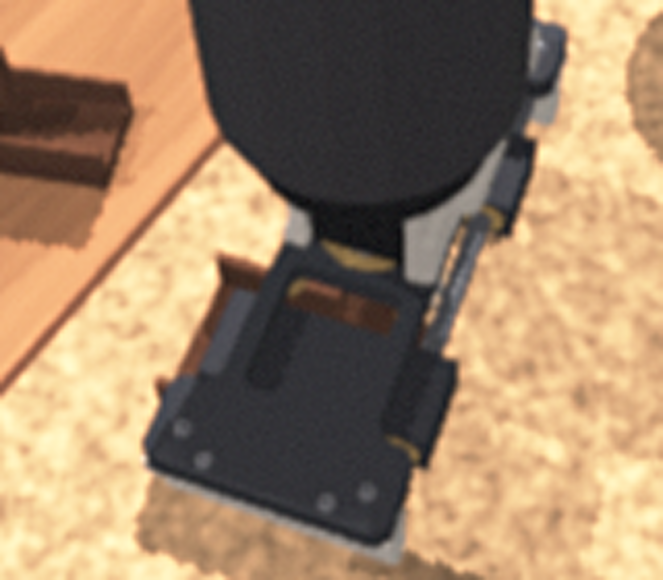

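The picture shows the gripper straddling the scoop, with the trough's front wall tips visible at (160,385) and (220,260). I'll correct the last few millimetres and close.

Request:
apply_moves --deltas '[{"tx":0.002,"ty":0.003,"tz":-0.001,"turn":0.001,"gripper":0.04},{"tx":0.002,"ty":0.003,"tz":-0.001,"turn":0.001,"gripper":0.025},{"tx":0.002,"ty":0.003,"tz":-0.001,"turn":0.001,"gripper":0.01},{"tx":0.002,"ty":0.003,"tz":-0.001,"turn":0.001,"gripper":0.0},{"tx":0.002,"ty":0.003,"tz":-0.001,"turn":0.001,"gripper":0.0}]' --newtons 45

```text
time_s: 3.7
tcp_pos: [0.5443, -0.1338, 0.0961]
eef_rot: [-90.0, 0.0, -165.9]
contact_force: [-0.1, -0.5, -0.8]
gripper_width: 0.0158
```

Request:
apply_moves --deltas '[{"tx":0,"ty":0,"tz":0,"turn":0,"gripper":0},{"tx":0,"ty":0,"tz":0,"turn":0,"gripper":0},{"tx":0,"ty":0,"tz":0,"turn":0,"gripper":0}]'

```text
time_s: 4.0
tcp_pos: [0.5443, -0.1338, 0.0961]
eef_rot: [-90.0, 0.0, -165.9]
contact_force: [-0.4, -0.5, 1.0]
gripper_width: 0.014
```

```bash
python3 d.py 0.5443 -0.134 0.0962 194.1
```

```text
t 4.0 tcp [ 0.5443 -0.1338  0.0961] rot [-8.9990e+01  1.0000e-02 -1.6589e+02] F [-0.38 -0.48  1.03] w 0.014 j [  6.2  18.  -24.7   0.  -47.4  97.9]
d [ 0.0001 -0.0001  0.0001] turn 0.0001
```

Request:
apply_moves --deltas '[{"tx":0,"ty":-0.005,"tz":0,"turn":0,"gripper":0},{"tx":0,"ty":-0.015,"tz":0,"turn":0,"gripper":0},{"tx":0,"ty":-0.03,"tz":0,"turn":0,"gripper":0},{"tx":0,"ty":-0.045,"tz":0,"turn":0,"gripper":0},{"tx":0,"ty":-0.06,"tz":0,"turn":0,"gripper":0}]'

```text
time_s: 4.5
tcp_pos: [0.5441, -0.1338, 0.1573]
eef_rot: [-90.0, 0.0, -165.9]
contact_force: [0.6, 0.2, -2.7]
gripper_width: 0.0135
```

```bash
python3 d.py 0.5443 -0.134 0.272 194.1;python3 pic.py l 330 490 80 240 205 385 180 350
```

```text
t 4.5 tcp [ 0.5441 -0.1338  0.1573] rot [-9.000e+01  1.000e-02 -1.659e+02] F [ 0.62  0.15 -2.73] w 0.0135 j [  6.2  14.  -20.7  -0.  -55.3  97.9]
d [-1.000e-04 -1.147e-01  3.000e-04] turn 0.0001
```

View pics/scene_l.png

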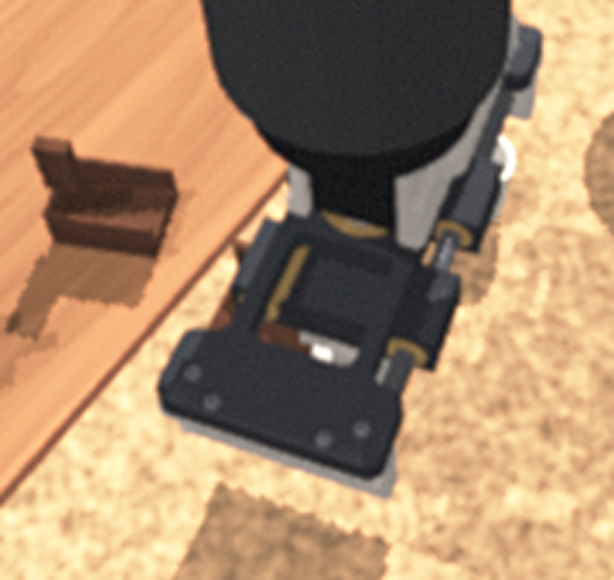

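Request:
apply_moves --deltas '[{"tx":0,"ty":-0.02,"tz":0,"turn":0,"gripper":0},{"tx":0,"ty":-0.045,"tz":-0.005,"turn":0,"gripper":0},{"tx":-0.005,"ty":-0.07,"tz":-0.015,"turn":0,"gripper":0},{"tx":-0.01,"ty":-0.095,"tz":-0.03,"turn":0,"gripper":0},{"tx":-0.018,"ty":-0.115,"tz":-0.05,"turn":0,"gripper":0}]'

```text
time_s: 5.1
tcp_pos: [0.5493, -0.0808, 0.2721]
eef_rot: [-90.0, 0.0, -166.0]
contact_force: [1.1, 0.2, -2.9]
gripper_width: 0.0138
```

Request:
apply_moves --deltas '[{"tx":-0.01,"ty":-0.008,"tz":-0.022,"turn":0,"gripper":0},{"tx":-0.02,"ty":-0.01,"tz":-0.045,"turn":0,"gripper":0},{"tx":-0.03,"ty":-0.01,"tz":-0.07,"turn":0,"gripper":0},{"tx":-0.042,"ty":-0.01,"tz":-0.095,"turn":0,"gripper":0},{"tx":-0.054,"ty":-0.01,"tz":-0.12,"turn":0,"gripper":0}]'

```text
time_s: 5.6
tcp_pos: [0.5723, 0.0497, 0.2805]
eef_rot: [-90.0, -0.0, -165.9]
contact_force: [0.9, 0.7, -2.9]
gripper_width: 0.014
```

Request:
apply_moves --deltas '[{"tx":-0.012,"ty":0,"tz":-0.025,"turn":0,"gripper":0},{"tx":-0.024,"ty":0,"tz":-0.05,"turn":0,"gripper":0},{"tx":-0.036,"ty":0,"tz":-0.075,"turn":0,"gripper":0},{"tx":-0.048,"ty":0,"tz":-0.1,"turn":0,"gripper":0},{"tx":-0.06,"ty":0,"tz":-0.12,"turn":0,"gripper":0}]'

```text
time_s: 6.1
tcp_pos: [0.6014, 0.1811, 0.2803]
eef_rot: [-90.0, -0.1, -165.9]
contact_force: [1.3, 0.3, -2.2]
gripper_width: 0.0136
```

```bash
python3 d.py 0.6184 0.247 0.28 194.1
```

```text
t 6.1 tcp [0.6014 0.1811 0.2803] rot [-9.0000e+01 -6.0000e-02 -1.6587e+02] F [ 1.33  0.3  -2.17] w 0.0136 j [ 34.5  15.   -2.3  -0.  -72.7  69.6]
d [-0.0326  0.0003 -0.0598] turn 0.0005
```

Request:
apply_moves --deltas '[{"tx":-0.011,"ty":0,"tz":-0.022,"turn":0,"gripper":0},{"tx":-0.02,"ty":0,"tz":-0.038,"turn":0,"gripper":0},{"tx":-0.028,"ty":0,"tz":-0.05,"turn":0,"gripper":0},{"tx":-0.033,"ty":0,"tz":-0.057,"turn":0,"gripper":0},{"tx":-0.033,"ty":0,"tz":-0.058,"turn":0,"gripper":0}]'

```text
time_s: 6.6
tcp_pos: [0.6198, 0.2446, 0.2806]
eef_rot: [-90.0, -0.0, -165.9]
contact_force: [0.2, -0.3, -2.4]
gripper_width: 0.0136
```

```bash
python3 d.py 0.6184 0.247 0.27 194.1;python3 pic.py f 120 320 40 200 330 530 40 200
```

```text
t 6.6 tcp [0.6198 0.2446 0.2806] rot [-8.9990e+01 -3.0000e-02 -1.6588e+02] F [ 0.23 -0.34 -2.39] w 0.0136 j [ 38.3  18.7   2.7  -0.  -74.1  65.9]
d [ 0.0007  0.0106 -0.0027] turn 0.0004
```

View pics/scene_f.png

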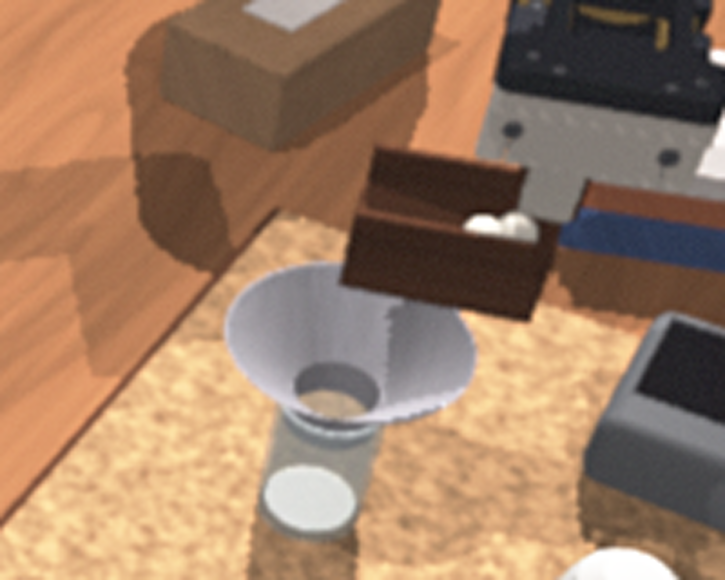

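View pics/top_f.png

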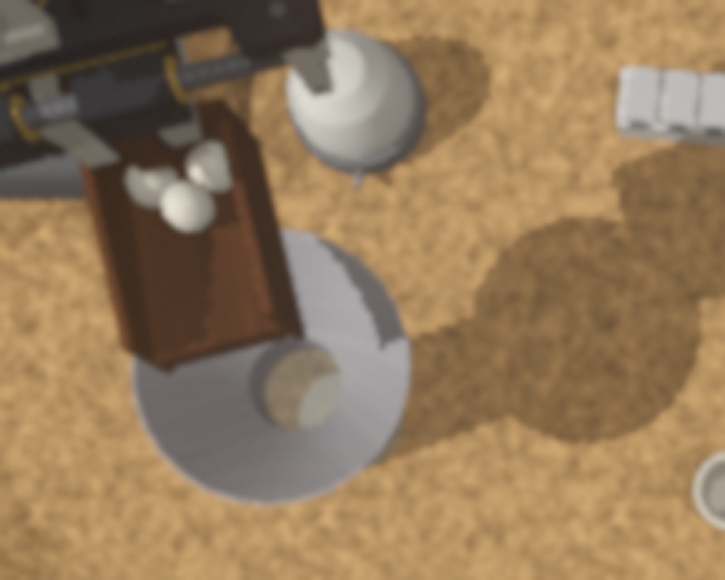

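All three balls are in the scoop, with the lip over the funnel. The tool can't tilt, so I'll loosen the grip and let the front-heavy scoop pivot between the pads.

Request:
apply_moves --deltas '[{"tx":0.001,"ty":0.005,"tz":-0.003,"turn":0,"gripper":0},{"tx":0.001,"ty":0.009,"tz":-0.003,"turn":0,"gripper":0}]' --newtons 10

```text
time_s: 6.9
tcp_pos: [0.6174, 0.2462, 0.2719]
eef_rot: [-90.0, 0.0, -165.9]
contact_force: [-0.3, -0.4, -1.8]
gripper_width: 0.0142
```

Request:
apply_moves --deltas '[{"tx":0,"ty":0,"tz":0,"turn":0,"gripper":0},{"tx":0,"ty":0,"tz":0,"turn":0,"gripper":0}]' --newtons 6

```text
time_s: 7.1
tcp_pos: [0.6177, 0.2463, 0.272]
eef_rot: [-90.0, -0.0, -165.9]
contact_force: [0.5, -0.2, -1.5]
gripper_width: 0.0142
```

```bash
python3 d.py 0.6184 0.247 0.27 194.1;python3 pic.py p1 120 320 40 200 330 530 40 200
```

```text
t 7.1 tcp [0.6177 0.2463 0.272 ] rot [-8.999e+01 -1.000e-02 -1.659e+02] F [ 0.46 -0.21 -1.53] w 0.0142 j [ 38.5  18.8   1.8   0.  -73.   65.6]
d [-0.0009  0.002  -0.0005] turn -0.0001
```

View pics/scene_p1.png

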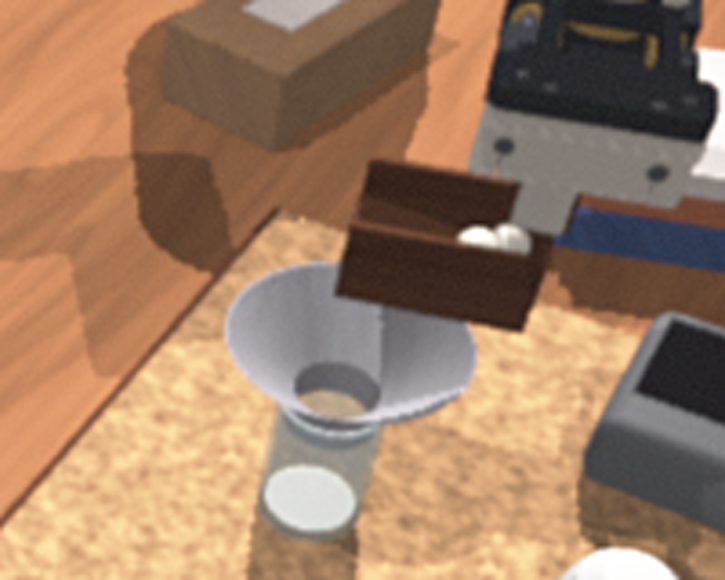

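Still level at 6 N. I'll drop to 3 N.

Request:
apply_moves --deltas '[{"tx":0,"ty":0,"tz":0,"turn":0,"gripper":0},{"tx":0,"ty":0,"tz":0,"turn":0,"gripper":0},{"tx":0,"ty":0,"tz":0,"turn":0,"gripper":0}]' --newtons 3

```text
time_s: 7.5
tcp_pos: [0.6178, 0.2466, 0.2721]
eef_rot: [-90.0, 0.0, -165.9]
contact_force: [1.0, -0.2, -2.5]
gripper_width: 0.0143
```

```bash
python3 pic.py p2 120 320 40 200 330 530 40 200
```

```text
(no output)
```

View pics/scene_p2.png

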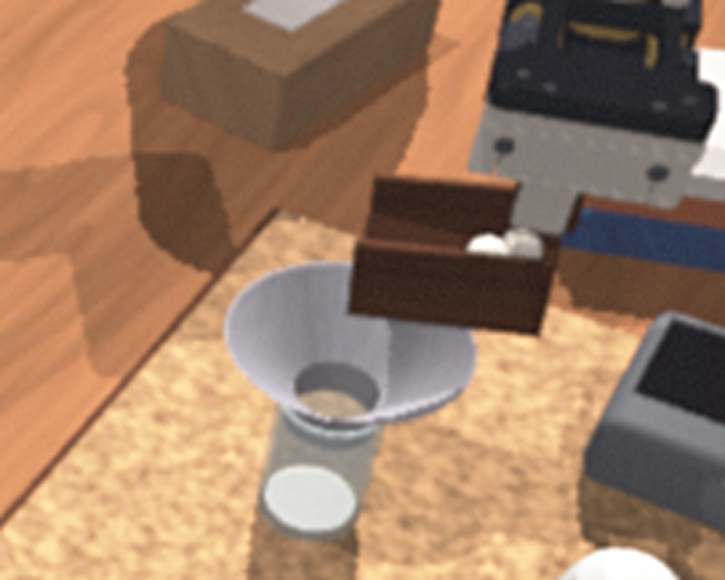

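At 3 N it has begun to pivot by a few degrees. I'll wait some more.

Request:
apply_moves --deltas '[{"tx":0,"ty":0,"tz":0,"turn":0,"gripper":0},{"tx":0,"ty":0,"tz":0,"turn":0,"gripper":0},{"tx":0,"ty":0,"tz":0,"turn":0,"gripper":0}]' --newtons 3

```text
time_s: 7.9
tcp_pos: [0.6178, 0.2466, 0.2721]
eef_rot: [-90.0, 0.0, -165.9]
contact_force: [-0.5, 0.8, -2.8]
gripper_width: 0.0143
```

```bash
python3 pic.py p3 120 320 40 200 330 530 40 200
```

```text
(no output)
```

View pics/scene_p3.png

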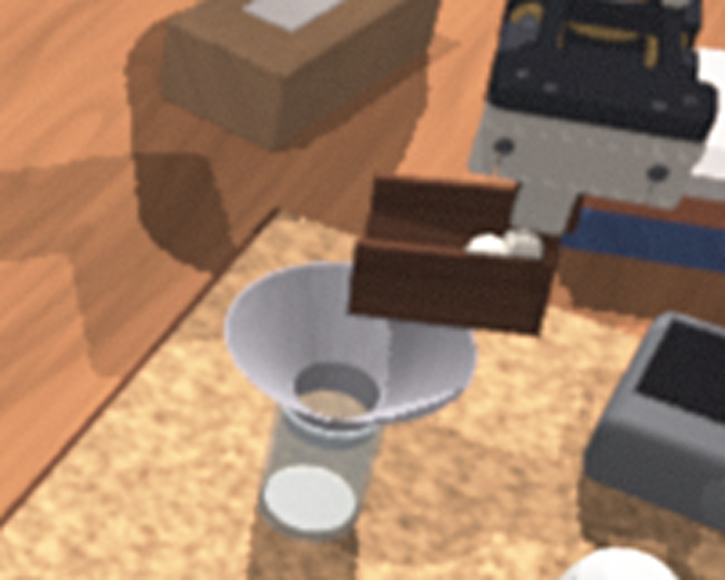

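View pics/top_p3.png

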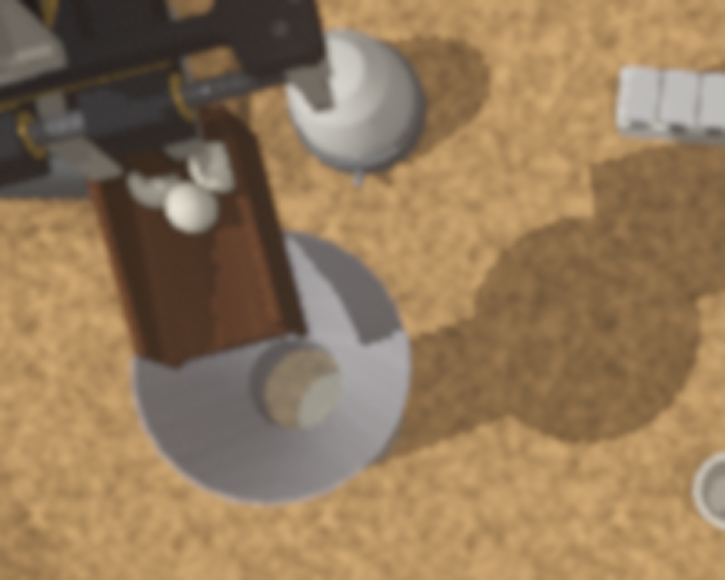

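It stalled about 8° down, held by friction. I'll jerk gently upward, which raises the effective weight, so the pivot creeps further.

Request:
apply_moves --deltas '[{"tx":0,"ty":-0.02,"tz":0,"turn":0,"gripper":0},{"tx":0,"ty":-0.02,"tz":0,"turn":0,"gripper":0},{"tx":0,"ty":-0.014,"tz":0,"turn":0,"gripper":0},{"tx":0,"ty":-0.007,"tz":0,"turn":0,"gripper":0},{"tx":0,"ty":0,"tz":0,"turn":0,"gripper":0}]' --newtons 3

```text
time_s: 8.5
tcp_pos: [0.6172, 0.2463, 0.2702]
eef_rot: [-90.0, -0.1, -165.9]
contact_force: [0.3, -0.1, -2.9]
gripper_width: 0.0141
```

```bash
python3 pic.py p4 120 320 40 200 330 530 40 200
```

```text
(no output)
```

View pics/scene_p4.png

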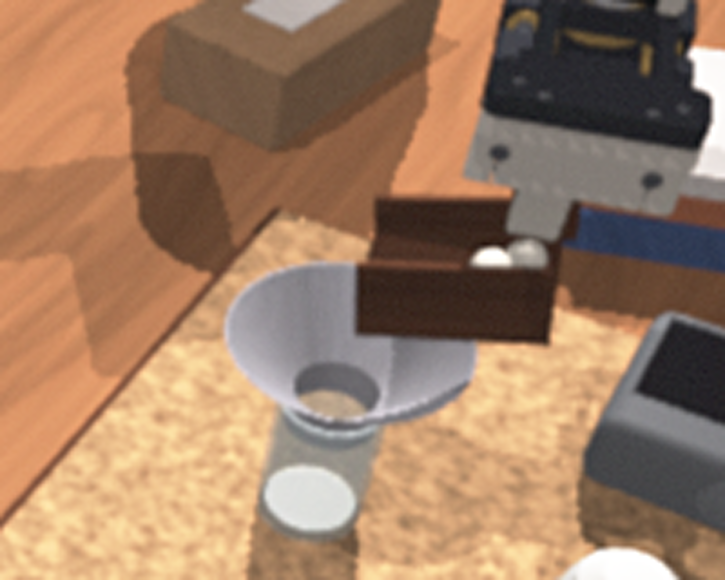

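```bash
cat > tilt.py <<'E'
from h import *
import sys
np.set_printoptions(precision=1,suppress=True)
for t in sys.argv[1].split(","):
    S=np.load(f"scene_{t}.npz");P=cloud("scene",S["d"]);st=r.get_state();g=st["tcp_pos"];psi=np.radians(194.1)
    if len(sys.argv)>2: g=np.array([float(x) for x in sys.argv[2:5]])
    hsv=cv2.cvtColor(S["p"],cv2.COLOR_RGB2HSV)
    Q=P-g; a=Q@[np.cos(psi),np.sin(psi),0]; b=Q@[-np.sin(psi),np.cos(psi),0]
    m=(abs(b-.031)<.006)&(a>-.05)&(a<.12)&(Q[...,2]>-.13)&(Q[...,2]<0.0)&(hsv[...,2]<130)
    q=np.c_[a[m],Q[...,2][m]]*1000
    (c,wh,an)=cv2.minAreaRect(q.astype(np.float32))
    print(t,len(q),np.array(c),np.array(wh),an)
E
python3 tilt.py f .6198 .2446 .2826; python3 tilt.py p3 .6178 .2466 .2741; python3 tilt.py p4 .6172 .2463 .2722
```

```text
f 1228 [ 36. -45.] [44.3 89.9] 89.6365966796875
p3 1169 [ 27.7 -72.9] [89.4 90.1] 84.65000915527344
p4 1154 [ 20.6 -76.9] [86.9 89.1] 78.81497192382812
```

```bash
sed -i 's/(hsv\[...,2\]<130)/(hsv[...,2]<130)\&(hsv[...,1]>100)\&(P[...,2]>.168)/' tilt.py
python3 tilt.py f .6198 .2446 .2826; python3 tilt.py p3 .6178 .2466 .2741; python3 tilt.py p4 .6172 .2463 .2722
```

```text
f 1166 [ 36.  -44.6] [89.8 43.1] 0.621579647064209
p3 1088 [ 29.2 -49.6] [42.6 88.7] 84.65000915527344
p4 1059 [ 24.2 -54.6] [41.8 87.5] 78.82024383544922
```

Tilt is about 12°, with about 3 mm of slip down the handle, which is acceptable. I'll repeat the jerk with a small net rise.

Request:
apply_moves --deltas '[{"tx":0,"ty":-0.022,"tz":0,"turn":0,"gripper":0},{"tx":0,"ty":-0.022,"tz":0,"turn":0,"gripper":0},{"tx":0,"ty":-0.018,"tz":0,"turn":0,"gripper":0},{"tx":0,"ty":-0.013,"tz":0,"turn":0,"gripper":0},{"tx":0,"ty":-0.01,"tz":0,"turn":0,"gripper":0}]' --newtons 3

```text
time_s: 9.1
tcp_pos: [0.6171, 0.2463, 0.2802]
eef_rot: [-90.0, -0.1, -165.9]
contact_force: [0.0, 0.2, -3.2]
gripper_width: 0.0143
```

```bash
python3 pic.py p5 120 320 40 200 330 530 40 200; python3 tilt.py p5;python3 d.py 0.6184 0.247 0.27 194.1
```

```text
p5 1094 [ 21.4 -54.2] [41.3 88.3] 77.1817855834961
t 9.2 tcp [0.6172 0.2463 0.2805] rot [-8.996e+01 -1.300e-01 -1.659e+02] F [ 0.97  0.96 -2.59] w 0.014 j [ 38.5  18.6   2.6  -0.  -74.2  65.6]
d [-0.0013  0.0104 -0.0004] turn 0.0
```

View pics/scene_p5.png

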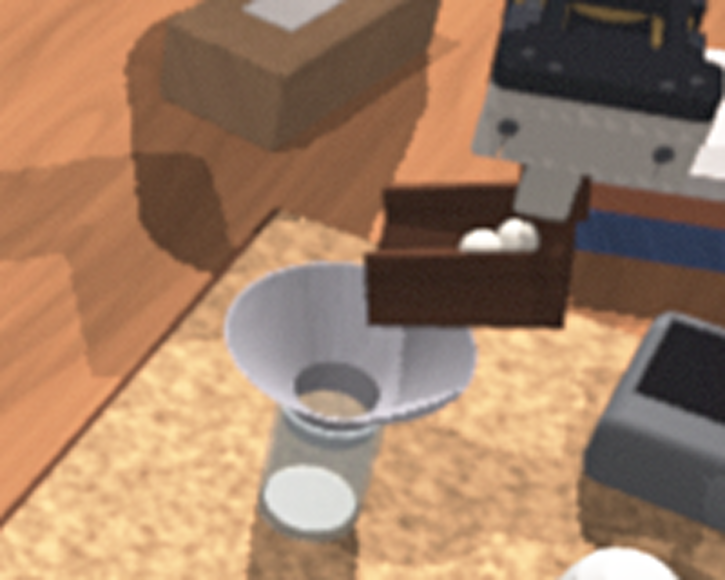

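Request:
apply_moves --deltas '[{"tx":0,"ty":-0.035,"tz":0,"turn":0,"gripper":0},{"tx":0,"ty":-0.035,"tz":0,"turn":0,"gripper":0},{"tx":0,"ty":-0.026,"tz":0,"turn":0,"gripper":0},{"tx":0,"ty":-0.013,"tz":0,"turn":0,"gripper":0},{"tx":0,"ty":0,"tz":0,"turn":0,"gripper":0}]' --newtons 3

```text
time_s: 9.7
tcp_pos: [0.617, 0.2462, 0.2793]
eef_rot: [-90.0, -0.1, -165.9]
contact_force: [0.0, 0.4, -2.6]
gripper_width: 0.0143
```

```bash
python3 pic.py p6 120 320 40 200 330 530 40 200; python3 tilt.py p6;python3 d.py 0.6184 0.247 0.27 194.1
```

```text
p6 1105 [ 14.1 -61.5] [42.8 87.5] 70.408447265625
t 9.8 tcp [0.6162 0.2459 0.2778] rot [ -89.91   -0.35 -165.91] F [-0.03 -0.59 -1.44] w 0.0146 j [ 38.5  18.7   2.4  -0.1 -74.1  65.6]
d [-0.0024  0.0078 -0.0006] turn -0.0001
```

View pics/scene_p6.png

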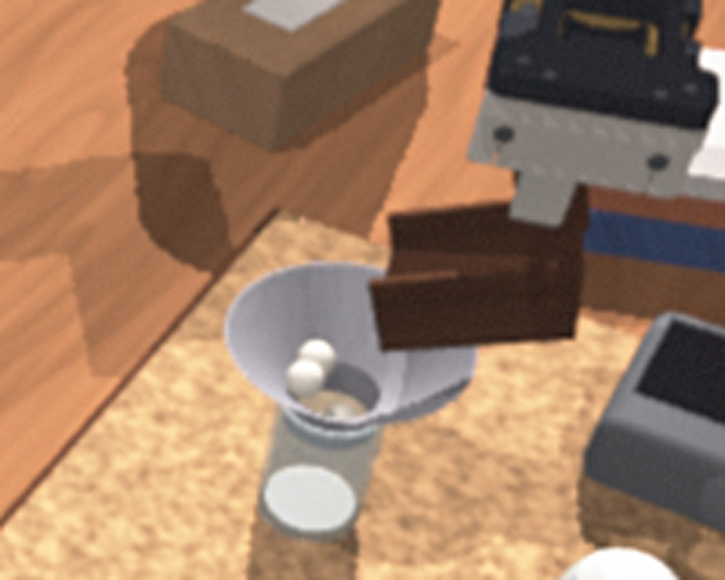

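The scoop is empty at 20° of tilt and all three balls are in the funnel at about (310,365) and (345,410). I'll firm up the grip and check the jar.

Request:
apply_moves --deltas '[{"tx":0,"ty":0,"tz":0,"turn":0,"gripper":0},{"tx":0,"ty":0,"tz":0,"turn":0,"gripper":0},{"tx":0,"ty":-0.01,"tz":0,"turn":0,"gripper":0},{"tx":0,"ty":-0.02,"tz":0,"turn":0,"gripper":0},{"tx":0,"ty":-0.03,"tz":0,"turn":0,"gripper":0}]' --newtons 30

```text
time_s: 10.3
tcp_pos: [0.6181, 0.2467, 0.3139]
eef_rot: [-90.0, 0.1, -165.9]
contact_force: [0.6, 0.3, -1.3]
gripper_width: 0.0142
```

```bash
python3 pic.py p7 120 320 40 200 360 480 90 200; python3 tilt.py p7;python3 d.py 0.6184 0.247 0.27 194.1
```

```text
p7 1324 [ 14.3 -60. ] [43.6 89.7] 70.05840301513672
t 10.4 tcp [0.6186 0.2469 0.315 ] rot [ -90.06    0.23 -165.88] F [ 0.26 -0.23 -1.51] w 0.0134 j [ 38.5  17.7   5.7   0.  -77.8  65.6]
d [ 0.0004  0.045  -0.0001] turn 0.0003
```

View pics/scene_p7.png

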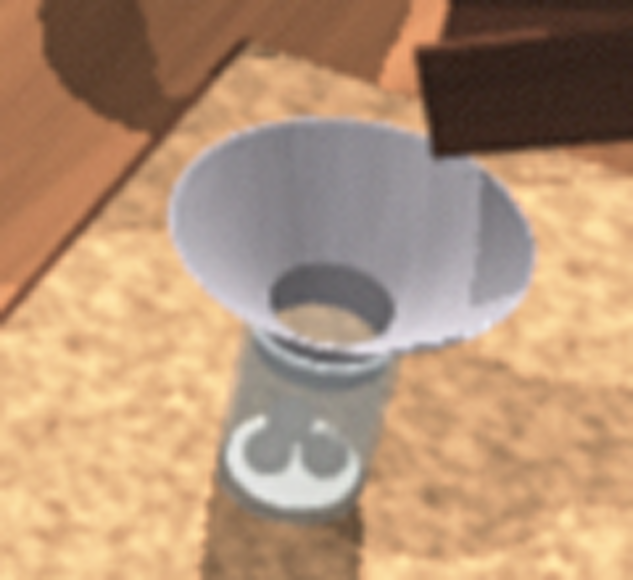

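View pics/top_p7.png

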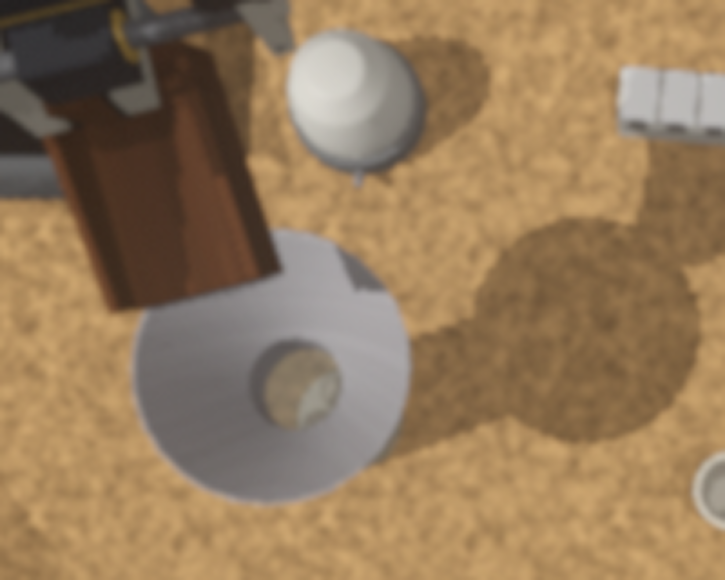

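The jar shows three ball silhouettes, at (270,445), (330,450) and (290,410). The scoop and funnel are empty. I'll return to the original place.

Request:
apply_moves --deltas '[{"tx":0.01,"ty":0,"tz":0.02,"turn":0,"gripper":0},{"tx":0.024,"ty":0,"tz":0.05,"turn":0,"gripper":0},{"tx":0.038,"ty":0,"tz":0.08,"turn":0,"gripper":0},{"tx":0.052,"ty":0,"tz":0.11,"turn":0,"gripper":0},{"tx":0.066,"ty":0,"tz":0.14,"turn":0,"gripper":0}]'

```text
time_s: 10.9
tcp_pos: [0.587, 0.093, 0.312]
eef_rot: [-90.0, -0.0, -165.9]
contact_force: [0.1, -0.4, -2.0]
gripper_width: 0.014
```

Request:
apply_moves --deltas '[{"tx":0.014,"ty":0.01,"tz":0.03,"turn":0,"gripper":0},{"tx":0.028,"ty":0.02,"tz":0.06,"turn":0,"gripper":0},{"tx":0.042,"ty":0.03,"tz":0.09,"turn":0,"gripper":0},{"tx":0.056,"ty":0.04,"tz":0.12,"turn":0,"gripper":0},{"tx":0.07,"ty":0.05,"tz":0.15,"turn":0,"gripper":0}]'

```text
time_s: 11.4
tcp_pos: [0.5555, -0.0695, 0.2618]
eef_rot: [-90.0, 0.0, -165.9]
contact_force: [0.9, 0.3, -1.5]
gripper_width: 0.0137
```

```bash
python3 d.py 0.5443 -0.134 0.15 194.1
```

```text
t 11.4 tcp [ 0.5555 -0.0695  0.2618] rot [-9.000e+01  2.000e-02 -1.659e+02] F [ 0.88  0.31 -1.53] w 0.0137 j [ 12.9   9.  -12.5  -0.  -68.5  91.2]
d [0.0266 0.1118 0.0598] turn 0.0
```

Request:
apply_moves --deltas '[{"tx":0.01,"ty":0.03,"tz":0.025,"turn":0,"gripper":0},{"tx":0.02,"ty":0.06,"tz":0.045,"turn":0,"gripper":0},{"tx":0.026,"ty":0.085,"tz":0.058,"turn":0,"gripper":0},{"tx":0.027,"ty":0.105,"tz":0.06,"turn":0,"gripper":0},{"tx":0.027,"ty":0.112,"tz":0.06,"turn":0,"gripper":0}]'

```text
time_s: 11.9
tcp_pos: [0.543, -0.1336, 0.148]
eef_rot: [-90.1, -0.2, -166.0]
contact_force: [-0.5, 0.2, -2.8]
gripper_width: 0.0139
```

```bash
python3 pic.py q1 330 490 80 240 205 385 180 350;python3 d.py 0.5443 -0.134 0.124 194.1
```

```text
t 12.0 tcp [ 0.5442 -0.1329  0.1494] rot [-9.0010e+01 -1.0000e-01 -1.6591e+02] F [ 0.17  0.21 -2.25] w 0.0139 j [  6.3  14.5 -21.2   0.  -54.4  97.8]
d [0.0002 0.0254 0.0011] turn -0.0002
```

View pics/top_q1.png

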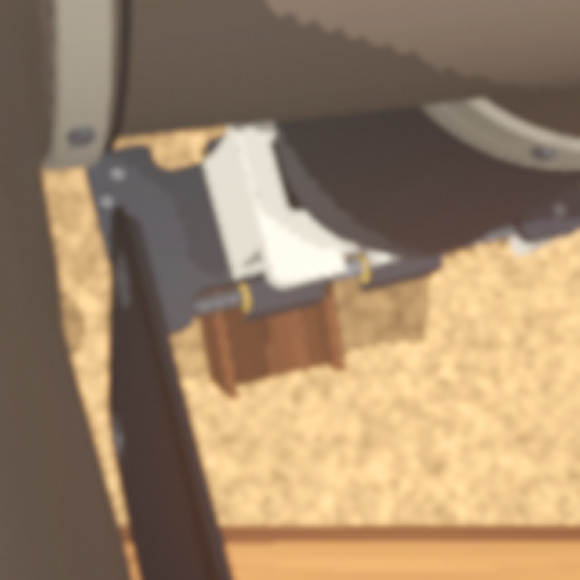

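Request:
apply_moves --deltas '[{"tx":0,"ty":0.01,"tz":0.001,"turn":0,"gripper":0},{"tx":0,"ty":0.018,"tz":0.001,"turn":0,"gripper":0},{"tx":0,"ty":0.024,"tz":0.001,"turn":0,"gripper":0},{"tx":0,"ty":0.029,"tz":0.001,"turn":0,"gripper":0},{"tx":0,"ty":0.033,"tz":0.001,"turn":0,"gripper":0}]' --newtons 6

```text
time_s: 12.5
tcp_pos: [0.5484, -0.1331, 0.1188]
eef_rot: [-89.9, 0.3, -165.8]
contact_force: [4.5, 1.6, 6.3]
gripper_width: 0.0138
```

Request:
apply_moves --deltas '[{"tx":0,"ty":0.003,"tz":0,"turn":0,"gripper":0},{"tx":0,"ty":0.006,"tz":0,"turn":0,"gripper":0},{"tx":0,"ty":0.009,"tz":0,"turn":0,"gripper":0},{"tx":0,"ty":0.012,"tz":0,"turn":0,"gripper":0},{"tx":0,"ty":0.012,"tz":0,"turn":0,"gripper":0}]' --newtons 5

```text
time_s: 13.0
tcp_pos: [0.5443, -0.1336, 0.1042]
eef_rot: [-90.0, -0.1, -165.9]
contact_force: [-0.1, 0.0, -0.8]
gripper_width: 0.014
```

```bash
python3 pic.py q2 330 490 80 240 205 385 180 350;python3 d.py 0.5443 -0.134 0.1017 194.1
```

```text
t 13.1 tcp [ 0.544  -0.1336  0.1042] rot [-9.0040e+01 -1.4000e-01 -1.6592e+02] F [ 0.18  0.18 -1.83] w 0.0137 j [  6.2  17.4 -24.1  -0.  -48.6  97.9]
d [-0.0002  0.0025  0.0005] turn -0.0003
```

View pics/scene_q2.png

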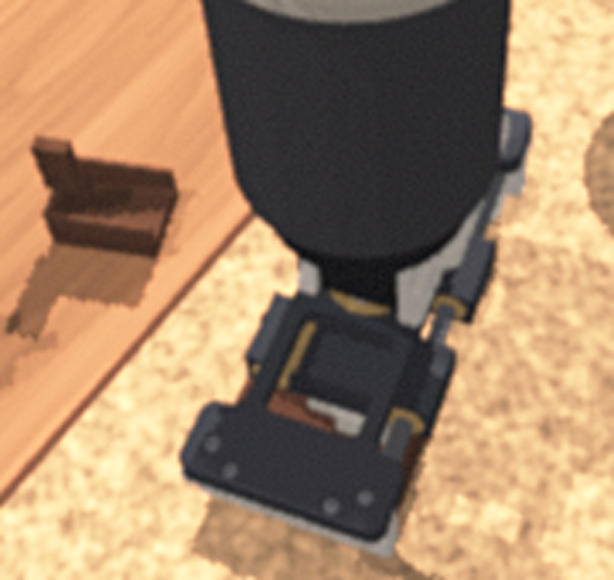

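Request:
apply_moves --deltas '[{"tx":0,"ty":0.001,"tz":0,"turn":0,"gripper":0},{"tx":0,"ty":0.002,"tz":0,"turn":0,"gripper":0},{"tx":0,"ty":0.003,"tz":0,"turn":0,"gripper":0}]' --newtons 4

```text
time_s: 13.4
tcp_pos: [0.5454, -0.1335, 0.1021]
eef_rot: [-90.0, 0.0, -165.9]
contact_force: [1.4, 1.4, 1.5]
gripper_width: 0.0139
```

```bash
python3 d.py 0.5443 -0.134 0.1017 194.1; python3 -c "
from h import *
S=np.load('scene_q2.npz');P=cloud('scene',S['d']);hsv=cv2.cvtColor(S['p'],cv2.COLOR_RGB2HSV)
m=(P[...,2]<.085)&(P[...,2]>.05)&(P[...,0]>.4)&(P[...,0]<.62)&(P[...,1]<-.05)&(P[...,1]>-.2)
v,u=np.where(m)
for i in range(0,len(v),max(1,len(v)//25)): print(u[i],v[i],P[v[i],u[i]].round(3),hsv[v[i],u[i]])
"
```

```text
t 13.4 tcp [ 0.5454 -0.1335  0.1021] rot [-8.9990e+01  3.0000e-02 -1.6589e+02] F [1.43 1.44 1.45] w 0.0139 j [  6.2  17.6 -24.2   0.  -48.2  97.9]
d [0.0012 0.0004 0.0002] turn 0.0001
282 271 [ 0.468 -0.121  0.074] [ 12 115 232]
277 290 [ 0.474 -0.146  0.055] [ 12 118 197]
276 292 [ 0.475 -0.15   0.054] [ 13 119 230]
276 293 [ 0.475 -0.151  0.052] [ 12 122 182]
277 294 [ 0.478 -0.151  0.052] [  8 118  97]
275 295 [ 0.477 -0.155  0.054] [ 12 123 172]
287 295 [ 0.492 -0.143  0.052] [  8 122  86]
286 296 [ 0.492 -0.146  0.051] [  9 125 112]
274 297 [ 0.476 -0.158  0.051] [ 12 116 160]
289 297 [ 0.497 -0.144  0.052] [  9 132 104]
289 298 [ 0.498 -0.146  0.052] [  9 131 117]
283 299 [ 0.491 -0.153  0.052] [ 8 80 80]
286 299 [ 0.495 -0.15   0.051] [  9 131 121]
292 299 [ 0.503 -0.144  0.05 ] [ 10 126 107]
288 301 [ 0.5   -0.151  0.051] [  8 115 104]
296 303 [ 0.513 -0.146  0.05 ] [  9 122 109]
327 307 [ 0.561 -0.127  0.057] [ 13 101  68]
327 308 [ 0.561 -0.128  0.057] [  8 105  56]
327 309 [ 0.562 -0.128  0.055] [  9 125  55]
326 310 [ 0.562 -0.132  0.058] [  7 115  60]
326 311 [ 0.562 -0.132  0.054] [  7 112  57]
325 312 [ 0.563 -0.136  0.06 ] [  9 121  61]
324 313 [ 0.564 -0.141  0.066] [ 10 117  61]
324 314 [ 0.564 -0.14   0.061] [  7 117  63]
323 315 [ 0.565 -0.144  0.066] [ 10 111  62]
323 316 [ 0.565 -0.144  0.063] [ 7 96 61]
324 317 [ 0.565 -0.142  0.054] [  7 123  54]
323 319 [ 0.566 -0.146  0.055] [ 6 74 52]
```

The floor slope shows the scoop is resting on its front edge, still about 8° nose-down. I'll keep lowering with the lightest grip so it levels.

Request:
apply_moves --deltas '[{"tx":0,"ty":0.0015,"tz":0,"turn":0,"gripper":0},{"tx":0,"ty":0.003,"tz":0,"turn":0,"gripper":0},{"tx":0,"ty":0.0045,"tz":0,"turn":0,"gripper":0},{"tx":0,"ty":0.005,"tz":0,"turn":0,"gripper":0},{"tx":0,"ty":0.005,"tz":0,"turn":0,"gripper":0}]' --newtons 3

```text
time_s: 13.9
tcp_pos: [0.5453, -0.1336, 0.0971]
eef_rot: [-90.0, 0.0, -165.9]
contact_force: [0.2, -0.4, 3.4]
gripper_width: 0.0141
```

```bash
python3 pic.py q3 330 490 80 240 225 365 230 350;python3 d.py 0.5443 -0.134 0.1017 194.1; python3 -c "
from h import *
S=np.load('scene_q3.npz');P=cloud('scene',S['d']);hsv=cv2.cvtColor(S['p'],cv2.COLOR_RGB2HSV)
m=(P[...,2]<.085)&(P[...,2]>.035)&(P[...,0]>.46)&(P[...,0]<.54)&(P[...,1]<-.13)&(P[...,1]>-.16)&(hsv[...,2]<200)
v,u=np.where(m)
for i in range(0,len(v),max(1,len(v)//25)): print(u[i],v[i],P[v[i],u[i]].round(3),hsv[v[i],u[i]])
"
```

```text
t 14.0 tcp [ 0.5453 -0.1336  0.0972] rot [-8.9990e+01  1.0000e-02 -1.6589e+02] F [0.77 0.37 3.73] w 0.0142 j [  6.2  18.  -24.5   0.  -47.5  97.9]
d [ 0.0011 -0.0045  0.0001] turn 0.0002
277 289 [ 0.472 -0.144  0.053] [ 12 122 171]
277 292 [ 0.475 -0.148  0.052] [  8 132 120]
275 294 [ 0.476 -0.154  0.054] [ 11 126 134]
275 295 [ 0.476 -0.154  0.052] [  9 125 116]
275 296 [ 0.477 -0.155  0.051] [  8 134 112]
275 297 [ 0.478 -0.157  0.053] [  8 125 122]
289 297 [ 0.496 -0.143  0.048] [ 10 116  88]
286 298 [ 0.493 -0.147  0.049] [  9 113  86]
292 298 [ 0.502 -0.142  0.049] [  8 101  71]
288 299 [ 0.497 -0.147  0.049] [  9 130 118]
294 299 [ 0.504 -0.141  0.046] [  8 115  71]
289 300 [ 0.499 -0.147  0.047] [ 10 133 115]
295 300 [ 0.507 -0.141  0.046] [ 9 88 90]
290 301 [ 0.501 -0.148  0.047] [  9 123 118]
285 302 [ 0.496 -0.154  0.048] [  9 123 112]
291 302 [ 0.504 -0.148  0.047] [  9 125 120]
297 302 [ 0.512 -0.143  0.047] [  9  47 115]
292 303 [ 0.506 -0.149  0.047] [  9 133 119]
298 303 [ 0.513 -0.142  0.044] [ 8 70 95]
292 304 [ 0.507 -0.15   0.047] [  9 127 122]
298 304 [ 0.515 -0.144  0.046] [  8 120  87]
292 305 [ 0.508 -0.151  0.045] [  7 111 101]
298 305 [ 0.516 -0.145  0.045] [  9 124 111]
296 306 [ 0.514 -0.149  0.046] [  8 122 115]
302 306 [ 0.521 -0.142  0.042] [  8 132  87]
302 307 [ 0.523 -0.144  0.042] [  9 133 109]
304 308 [ 0.527 -0.144  0.044] [  8  78 105]
308 310 [ 0.533 -0.141  0.04 ] [10 59 95]
```

View pics/scene_q3.png

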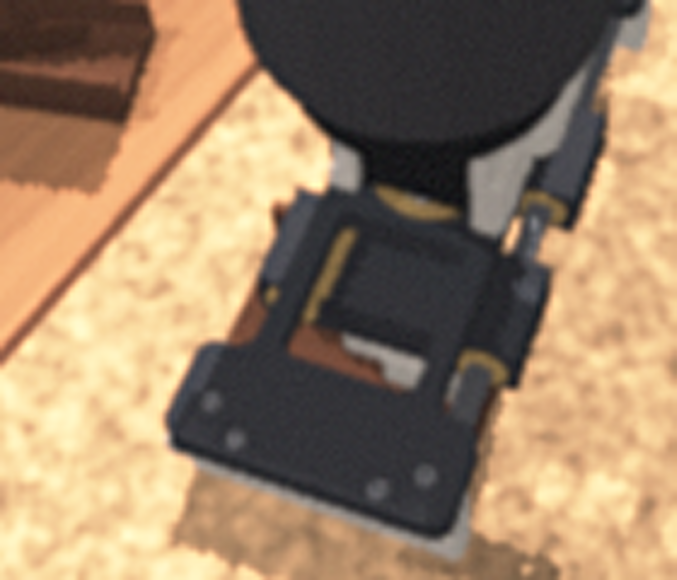

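The floor now slopes about 11° from lip to back, as it should when standing flat, and there is an upward contact force of about 3.5 N. The scoop is seated, so I'll release and retreat.

Request:
apply_moves --deltas '[{"tx":0,"ty":-0.001,"tz":0,"turn":0,"gripper":0.02},{"tx":0,"ty":-0.001,"tz":0,"turn":0,"gripper":0.03},{"tx":0,"ty":-0.001,"tz":0,"turn":0,"gripper":0.045},{"tx":0,"ty":-0.001,"tz":0,"turn":0,"gripper":0.05},{"tx":0,"ty":-0.001,"tz":0,"turn":0,"gripper":0.05}]'

```text
time_s: 14.5
tcp_pos: [0.5451, -0.1336, 0.0979]
eef_rot: [-90.0, -0.0, -165.9]
contact_force: [-0.3, -0.4, 0.0]
gripper_width: 0.0458
```

Request:
apply_moves --deltas '[{"tx":0,"ty":-0.01,"tz":0,"turn":0,"gripper":0.05},{"tx":0,"ty":-0.03,"tz":0,"turn":0,"gripper":0.05},{"tx":0,"ty":-0.06,"tz":0,"turn":0,"gripper":0.05},{"tx":0,"ty":-0.09,"tz":0,"turn":0,"gripper":0.05},{"tx":0,"ty":-0.12,"tz":0,"turn":0,"gripper":0.05}]'

```text
time_s: 15.0
tcp_pos: [0.5451, -0.1336, 0.2201]
eef_rot: [-90.0, 0.0, -165.9]
contact_force: [0.6, 0.1, -0.0]
gripper_width: 0.0502
```

Request:
apply_moves --deltas '[{"tx":-0.02,"ty":-0.02,"tz":-0.03,"turn":0,"gripper":0.05},{"tx":-0.03,"ty":-0.03,"tz":-0.07,"turn":0,"gripper":0.05},{"tx":-0.03,"ty":-0.04,"tz":-0.11,"turn":0,"gripper":0.05},{"tx":-0.03,"ty":-0.04,"tz":-0.14,"turn":0,"gripper":0.05},{"tx":-0.03,"ty":-0.04,"tz":-0.14,"turn":0,"gripper":0.05}]'

```text
time_s: 15.5
tcp_pos: [0.5397, 0.0123, 0.2595]
eef_rot: [-90.0, 0.1, -165.7]
contact_force: [-0.5, -0.8, -0.0]
gripper_width: 0.0502
```

```bash
python3 pic.py e 0 640 0 400 0 640 0 400;python3 d.py 0.5443 -0.134 0.1017 194.1
sed -i 's/^S=.*//; ' /dev/null; sed 's/top0.npz/top_e.npz/;s/scene0.npz/scene_e.npz/' c.py > c2.py; python3 c2.py
```

```text
t 15.6 tcp [0.5401 0.0101 0.2589] rot [-9.0000e+01  5.0000e-02 -1.6579e+02] F [ 0.61 -0.52 -0.16] w 0.0497 j [ 21.9   7.2 -15.1   0.  -67.7  82.3]
d [0.0315 0.1572 0.1407] turn 0.002
cork 0.031257545568376455 0.031044430759747332
top handle 140 [ 0.5497 -0.1313  0.1291] ((550.0966186523438, -131.6542510986328), (30.080366134643555, 14.396997451782227), 14.775145530700684)
top rim 303 [ 0.5197 -0.1379  0.0731] ((515.3928833007812, -140.6400604248047), (90.07970428466797, 62.19073486328125), 13.907554626464844)
scene handle 187 [ 0.5519 -0.1318  0.1285] ((551.4674682617188, -131.10162353515625), (29.231578826904297, 14.675287246704102), 13.515076637268066)
scene rim 367 [ 0.5212 -0.149   0.0727] ((517.68310546875, -139.65103149414062), (92.08450317382812, 62.64138412475586), 14.048076629638672)
top funnel 1484 [0.5498 0.2303] 0.060085880587200914 0.16283684063143222
scene funnel 637 [0.5521 0.2309] 0.06012148096882181 0.16115261612141435
rim circ ((550.3883666992188, 229.97943115234375), 66.66156768798828)sed: couldn't edit /dev/null: not a regular file
```

View pics/scene_e.png

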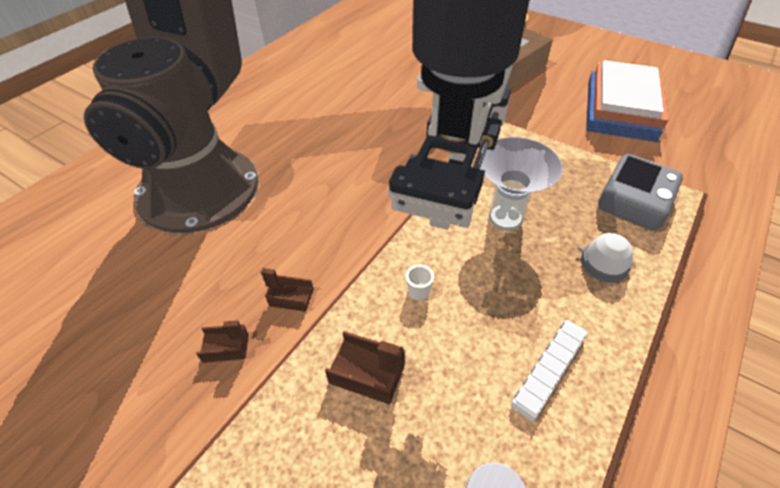

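The picture shows the scoop upright and empty on the cork at (366,365), and the jar with the balls at (507,215). The arm is clear of everything. I'll let it settle and hand in.

Request:
apply_moves --deltas '[{"tx":0,"ty":0,"tz":0,"turn":0,"gripper":0.05},{"tx":0,"ty":0,"tz":0,"turn":0,"gripper":0.05},{"tx":0,"ty":0,"tz":0,"turn":0,"gripper":0.05}]'

```text
time_s: 15.9
tcp_pos: [0.5403, 0.0087, 0.2579]
eef_rot: [-90.0, -0.0, -166.0]
contact_force: [0.3, 0.3, -0.9]
gripper_width: 0.05
```

```bash
python3 -c "
from plant import r
print(r.close_job())"
```

```text
the job is handed in; nothing more can be done
None
```

All three balls went through the funnel into the glass jar, and the empty scoop is standing on the cork shelf again, released. I handed the job in at about 16 s; it gives no verdict.

- **Pouring:** The tool cannot tilt. I held the scoop over the funnel with a 3 N grip and used small upward jerks, so it pivoted nose-down between the pads to about 20°. The balls rolled out into the funnel.
- **Setting down:** I lowered the scoop nose-first with a light grip so it levelled itself against the cork, then opened the gripper and backed away.

**Last checks:**
- **Balls:** The close-up after pouring showed three ball silhouettes in the jar, with the funnel and scoop empty.
- **Scoop:** Its handle top is at z = 0.129 m and its wall tops are at 0.073 m, the same heights as at the start. It stands about 7 mm from where it began.
- **Robot:** The arm was clear of everything at hand-in.

No check failed or disagreed. The scoop slid a few millimetres down the pads during pouring, which did no harm. The final wide view was too coarse to count the balls separately, so the count of three rests on the earlier close-up.

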